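# Stand the tall gel cassette in the drying rack

### The arm

A 6-joint arm with a two-finger parallel gripper is mounted at the origin on a cart in front of the work surface, level with it; the furniture and walls round the work are solid. World frame = base frame: x ahead of the robot, y to its left, z up, the work surface at z = 0. Lengths are in m, angles in degrees, forces in N, time in s.
With the tool pointing down it reaches from about 0.325 to 0.775 m from the base axis. Payload 5.5 kg.
Tool frame: the origin (TCP) lies at the centre of the arm's flange, where the gripper is bolted on; the fingertips stand 182 mm ahead of it and the grasp point (between the pads) lies 163 mm ahead of it; z points along the fingers, y is the line along which they close (so a half turn about z gives the same grasp; the last joint's range is limited). The gripper opens to 88 mm and grips with 3 to 60 N. Pads are 20 mm wide; open, the fingers measure 115 mm over their backs; the gripper's body (75 mm by 178 mm) begins 61 mm behind the grasp point.
Start: joints at [62.928, 5.22, 70.514, -0, 104.267, -3.249], TCP at [0.242, 0.549, 0.405] pointing down, gripper open.
Joint ranges: [-164.24, 164.24], [-49.07, 125.15], [9.68, 141.18], [-86.29, 266.29], [3.28, 154.24], [-151.56, 151.56]. Speed limits (degrees/s): [147.25, 147.25, 172.46, 180, 180, 180].

### API

Orientations are given as [roll, pitch, yaw] about the fixed x, y, z axes, in that order (R = Rz(yaw) Ry(pitch) Rx(roll)).
In Python, from station import r gives the robot as it stands. The module is installed in compiled form; this text tells all that it offers. Calls block until the motion is done:
- r.reach(position, orientation): joint-space move of the TCP to a pose.
- r.servo_line(position, rotation=None, speed=0.15): straight line of the TCP; rotation=None keeps the orientation; speed is the mean speed in m/s.
- r.move_joints(angles): joint-space move.
- r.let_go() and r.grab(squeeze=None): open the fingers fully, or close them until they stop; squeeze is the grip in N (None keeps the last).
- r.wait(seconds).
- r.inverse_kinematics(position, orientation): joint angles nearest the present ones, or None.
- r.sense(): the state.
- r.snapshot(name): name is "side" or "top"; returns a dict with "frame" (400x640x3 uint8, red, green, blue), "fx", "fy", "cx", "cy" (pixels), "R" (3x3) and "t" (3): a world point X has camera coordinates R X + t. Camera axes: x right, y down, z forward; pixel columns grow to the right and rows downward; lengths in m; the calibration is good to about 2 mm. A picture is of the moment at which its call begins. There is no depth.
A pose or a line that the arm cannot do raises r.IKError and nothing moves.
- r.hand_in(): hands the job in; it is judged then, once.
The state is a dict: "clock": time; "joints": joint angles; "joint_vel": joint speeds; "joint_torque": joint torques, N m; "tcp_pos": TCP position; "orientation": TCP orientation; "contact_force": force on the tool from outside, world axes, zero at the start; "torque": the same for the moment, N m; "opening": finger opening in m; "gripper_force": force on a finger pad.
Only numpy, scipy, OpenCV 4.12 (cv2) and the standard library are available. Lean on these libraries where they do the work, as an engineer would, in place of code of your own. Each camera call takes 0.05 s, during which the arm holds its last target. There are 200 camera calls.

### The job

Take the tall gel cassette off the leaning stand by its free top edge and stand it upright on its short bottom edge in the empty slot of the grey rack, the one marked by the small white tab. Centre it along the slot, lower it while still held until it rests on the slot's floor, and only then let go. Do not disturb the two short cassettes already in the rack, the beaker or the brown bottle.

Things in the scene. Friction and masses are not known exactly. Their poses are not given: they have to be found in the camera images.
- tall_cassette: The white plate to move: 80 mm wide (x), 8 thick (y), 120 high (z), 0.12 kg, same front and back. Origin: centre of bottom edge; z runs up the plate. Starts leaning 35 degrees from vertical, top edge towards the robot, its y towards the robot and down. The top 55 mm are free: grip there across the thickness, fingers pointing along the plate. Loosely laid on: lift along its z or straight up.
- stand: Fixed aluminium stand on a dark base, 100 x 92 mm, 80 high. Rails carry the lower 65 mm of the cassette from beneath; its bottom edge rests on a ledge with a 7 mm lip 3 mm off its upper face. Origin: on the worktop below the cassette's upper end; x away from the robot towards the ledge, y along the cassette's width. The cassette's origin lies at x +60, z +26 mm.
- rack: Fixed grey rack, 100 (x) by 172 mm (y), 53 high. Three slots run along x, at y = -55, 0, +55 mm, each 16 mm wide between teeth (two rows, at x = -27 and +27 mm, 16 mm thick). Slot floor 8 mm above the worktop; teeth rise 45 mm above it, tops rounded 8 mm as lead-in. Origin: on the worktop below the centre.
- index_tab: Small fixed white tab, 26 x 18 x 3 mm, at the foot of the rack's robot-side edge in front of the empty slot. Origin: centre of that slot on its floor, 8 mm above the worktop (not on the tab, whose middle is 62 mm towards -x); x along the slot away from the tab, y across the slot, z up.
- short_cassette_1: Short white plate like the tall one, but 80 mm high (80 x 8 x 80 mm), loose, standing on edge in one of the other slots. Origin: centre of its bottom edge, z up.
- short_cassette_2: The second short white plate, same as the first, in the remaining slot. Origin: centre of its bottom edge, z up.
- beaker: Loose clear beaker, 54 mm wide, 70 mm high, standing between stand and rack. Origin: centre of its underside.
- brown_bottle: Loose dark brown bottle with a blue cap, 56 mm wide, 109 mm high, at the right. Origin: centre of its underside.

How it is judged:
By the outcome, as a careful person would: the job done as asked, in the order asked, and still so for the second after the job is handed in, with the robot touching nothing.
It also fails if it takes over 42 s, if anything falls off the work surface, if the arm or the gripper's body presses on something with over 40 N, if the wrist force passes 120 N, or if a joint passes its speed limit or range.

## Working session

There is one attempt and no reset: what is moved stays moved. The work goes in short steps, each a Python script; the robot and the scene stay as the last script left them, time stands still between calls to the robot, and variables do not carry over. Pictures are saved under pics/ and viewed, at most 10 in all, crops included, and the job is handed in when it is done.

```bash
mkdir -p pics
python3 - <<'E'
from station import r
import cv2,numpy as np,pickle
d={}
for n in("side","top"):
    s=r.snapshot(n);d[n]=s;cv2.imwrite(f"pics/{n}0.png",s["frame"][:,:,::-1])
    print(n,s["fx"],s["fy"],s["cx"],s["cy"],np.round(s["R"],4).tolist(),np.round(s["t"],4), "C",-np.array(s["R"]).T@s["t"])
pickle.dump(d,open("s0.pkl","wb"));print(r.sense())
E
```

```text
side 469.76875173817393 469.76875173817393 310.9726769312004 190.05390541898484 [[0.8048, -0.5933, -0.0148], [-0.3246, -0.4191, -0.8479], [0.4969, 0.6873, -0.5299]] [-0.4707  0.206   1.2198] C [-0.16034216 -1.03126255  0.81403241]
top 429.1556424033719 429.1556424033719 323.6506390757499 197.86045819256023 [[-0.0178, -0.9996, 0.0196], [-0.9973, 0.0163, -0.0722], [0.0718, -0.0208, -0.9972]] [-0.0653  0.5163  1.2343] C [ 0.4251283  -0.04793524  1.26936377]
{'clock': 0.1, 'joints': array([ 6.29297518e+01,  5.25715834e+00,  7.05729552e+01,  4.42032051e-05,
        1.04267304e+02, -3.24727188e+00]), 'joint_vel': array([-0.05603083, -0.11294722, -0.16093861,  0.03513161, -0.01606157,
        0.07628574]), 'joint_torque': array([ 2.63684524e-03, -4.47854841e+01, -4.07570386e+01,  7.00712926e-02,
        2.83655024e-02, -8.50145580e-05]), 'tcp_pos': array([0.24235704, 0.54892622, 0.40365675]), 'orientation': array([-1.79902741e+02, -5.56104589e-03,  1.56177030e+02]), 'contact_force': array([-0.34683136,  1.02929024,  0.59995455]), 'torque': array([-0.02940529, -0.02051014,  0.0016236 ]), 'gripper_force': 0.0, 'opening': 0.08765801681883002}
```

View pics/side0.png

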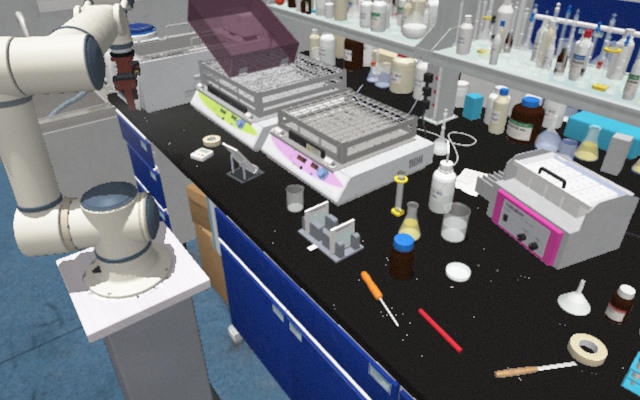

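View pics/top0.png

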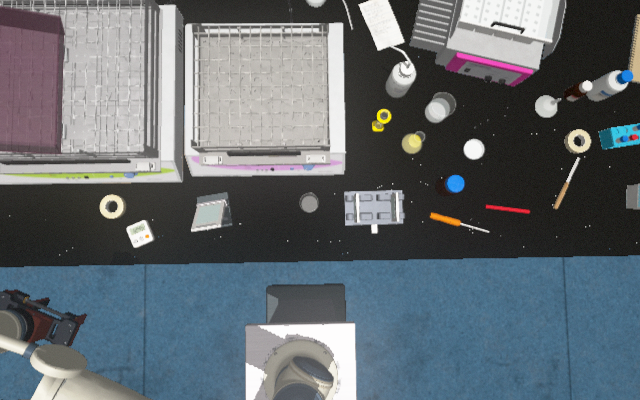

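The side view shows the stand and leaning plate at about (240,163), the rack at (330,232) and the beaker at (295,198). In the top view the stand is at (211,213), the rack at (374,207) and the white tab at (374,229). The objects are small, so I'll make zoomed crops.

Run:
```python
import cv2,numpy as np,pickle
d=pickle.load(open("s0.pkl","rb"))
def z(n,x,y,w,h,k):
    c=cv2.resize(d[n]["frame"][y:y+h,x:x+w,::-1],None,fx=k,fy=k,interpolation=cv2.INTER_CUBIC)
    for i in range(0,w,10):
        cv2.line(c,(i*k,0),(i*k,6 if i%50 else 14),(0,255,255),1)
        cv2.putText(c,str(x+i),(i*k,14),0,.35,(0,255,255),1)
    for i in range(10,h,10):
        cv2.line(c,(0,i*k),(6,i*k),(0,255,255),1);cv2.putText(c,str(y+i),(6,i*k+4),0,.35,(0,255,255),1)
    return c
a=np.hstack([z("side",210,130,66,60,6),z("side",290,190,66,60,6)])
b=np.hstack([z("top",180,185,66,38+7,6),z("top",340,185,66,45,6)])
b=np.hstack([z("top",178,183,66,55-15+0,6),z("top",340,183,66,40,6)])
cv2.imwrite("pics/zoom0.png",np.vstack([a[:360],z_b:=b])[:600])
print(a.shape,b.shape)
```

```text
(360, 792, 3) (240, 792, 3)
```

View pics/zoom0.png

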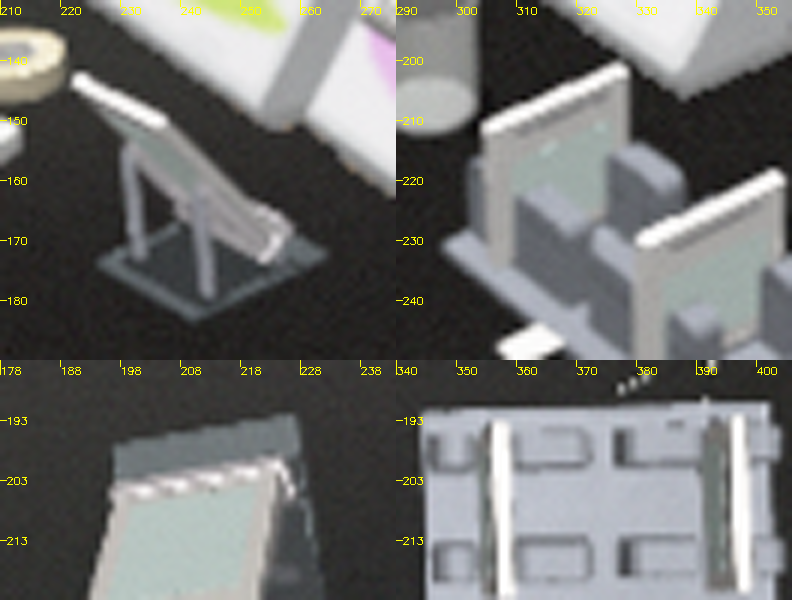

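The zoom shows the rack's middle slot empty: the short plates are at top-view columns ~357 and ~396, with the tab at 374. I need larger crops for sub-pixel corners.

```bash
cat > u.py <<'E'
import cv2,numpy as np,pickle
def zoom(s,x,y,w,h,k,lines=()):
    c=cv2.resize(s["frame"][y:y+h,x:x+w,::-1],None,fx=k,fy=k,interpolation=cv2.INTER_CUBIC)
    for a,b,col in lines:   # world segments
        p=[tuple(int(round((v+.5)*k-.5)) for v in (q-np.array([x,y]))) for q in (proj(s,a),proj(s,b))]
        cv2.line(c,p[0],p[1],col,1,cv2.LINE_AA)
    for i in range(0,w,5):
        q=int((i+.5)*k); cv2.line(c,(q,0),(q,5),(0,255,255),1)
        if i%10==0: cv2.putText(c,str(x+i),(q-8,15),0,.35,(0,255,255),1)
    for i in range(0,h,5):
        q=int((i+.5)*k); cv2.line(c,(0,q),(5,q),(0,255,255),1)
        if i%10==0: cv2.putText(c,str(y+i),(6,q+4),0,.35,(0,255,255),1)
    return c
def proj(s,X):
    c=np.asarray(s["R"])@np.asarray(X)+np.asarray(s["t"]).ravel()
    return np.array([s["fx"]*c[0]/c[2]+s["cx"],s["fy"]*c[1]/c[2]+s["cy"]])
def Rz(a): return np.array([[np.cos(a),-np.sin(a),0],[np.sin(a),np.cos(a),0],[0,0,1]])
E
python3 - <<'E'
from u import *
d=pickle.load(open("s0.pkl","rb"))
cv2.imwrite("pics/stand.png",np.hstack([zoom(d["side"],217,138,50,50,8),zoom(d["top"],187,188,50,50,8)]))
a=zoom(d["top"],341,186,66,50,6);b=zoom(d["side"],296,196,66,66,6)
a=cv2.copyMakeBorder(a,0,b.shape[0]-a.shape[0],0,0,cv2.BORDER_CONSTANT)
cv2.imwrite("pics/rack.png",np.hstack([a,b]))
E
```

```text
(no output)
```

View pics/stand.png

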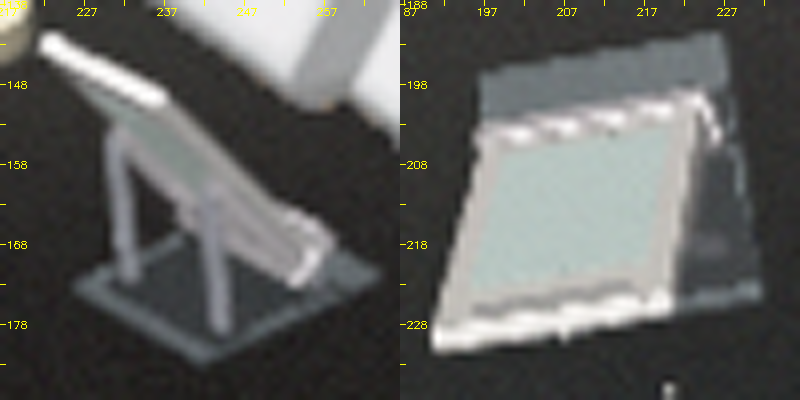

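View pics/rack.png

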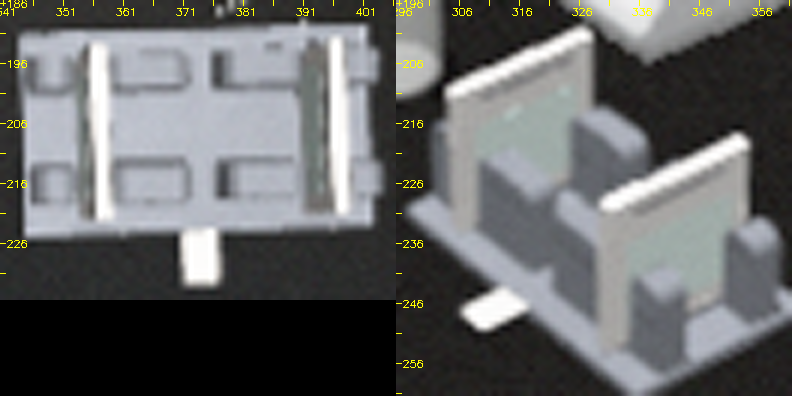

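In the stand crop, the plate's top edge runs in the side view from (222.5,142.6) to (237.5,150.7). In the top view it runs from about (191,231) to (221,226). In the rack crop, the middle slot lies between the tooth tops at about column 375, and the tab covers (371–378, 224–234). Next I'll fit poses by least squares.

```bash
cat > fit.py <<'E'
from u import *
from scipy.optimize import least_squares
d=pickle.load(open("s0.pkl","rb"))
S=lambda p,k,o:(np.array(p)+.5)/k-.5+np.array(o)
a=np.radians(35);zp=np.array([-np.sin(a),0,np.cos(a)]);yp=np.array([-np.cos(a),0,-np.sin(a)])
def plate(w,t,h): return np.array([0,w,0])*.001+yp*t*.001+zp*h*.001  # relative to bottom centre, stand axes; w along stand y
B0=np.array([.06,0,.026])
so,to=(217,138),(187,188)
obs=[("side",(48,33),(40,-4,120)),("side",(40,45),(40,4,120)),("side",(167,96),(-40,-4,120)),("side",(160,107),(-40,4,120)),("side",(297,287),(-40,4,0)),
("top",(33,335),(40,-4,120)),("top",(33,353),(40,4,120)),("top",(273,293),(-40,-4,120)),("top",(272,314),(-40,4,120))]
def res(p,free_z=True):
    return np.concatenate([proj(d[n],p[:3]+Rz(p[3])@plate(*m))-S(q,8,so if n=="side" else to) for n,q,m in obs])
f=least_squares(res,[.45,.25,.03,.1],loss="soft_l1")
P=f.x  # plate bottom centre, yaw of stand
print("plate",P[:3].round(4),"yaw",np.degrees(P[3]).round(2));print(f.fun.reshape(-1,2).round(2).tolist())
so2,to2=(296,196),(341,186)
ro=[("top",(20,35),(50,86,0)),("top",(22,238),(-50,86,0)),("top",(373,225),(-50,-86,8)),
("top",(182,286),(-75,13,3)),("top",(220,286),(-75,-13,3)),("side",(8,210),(-50,86,4)),("side",(242,396),(-50,-86,0)),
("top",(190,90),(19,8,48)),("top",(190,203),(-35,8,48)),]
def rres(p):
    return np.concatenate([proj(d[n],p[:3]+Rz(p[3])@(np.array(m)*.001))-S(q,6,so2 if n=="side" else to2) for n,q,m in ro])
g=least_squares(rres,[.4,-.19,0,0],loss="soft_l1")
Rk=g.x
print("rack",Rk[:3].round(4),"yaw",np.degrees(Rk[3]).round(2));print(g.fun.reshape(-1,2).round(2).tolist())
pickle.dump((P,Rk),open("fit.pkl","wb"))
E
cat > ov.py <<'E'
from fit import *
import itertools
def box(T,R,lo,hi,col):
    L=[]
    c=list(itertools.product(*zip(lo,hi)))
    for i,j in itertools.combinations(c,2):
        if sum(x!=y for x,y in zip(i,j))==1: L.append((T+R@(np.array(i)*.001),T+R@(np.array(j)*.001),col))
    return L
if __name__=="__main__":
    Rp=Rz(P[3])@np.column_stack([[0,1,0],yp,zp])
    L=box(P[:3],Rp,(-40,-4,0),(40,4,120),(0,0,255))
    T,R=Rk[:3],Rz(Rk[3]); M=[]
    M+=box(T,R,(-50,-86,0),(50,86,8),(0,0,255))+box(T,R,(-75,-13,0),(-49,13,3),(0,160,0))
    for x in(-27,27):
        for y in (0,):
            for lo,hi in((-47,-8),(8,47)): M+=box(T,R,(x-8,lo,8),(x+8,hi,53),(255,0,255))
    h=lambda a,b:np.hstack([a,b])
    A=h(zoom(d["side"],217,138,50,44,8,L),zoom(d["top"],187,190,50,44,8,L))[:,:792]
    B=h(zoom(d["side"],296,196,66,66,6,M),zoom(d["top"],341,186,66,66,6,M))
    cv2.imwrite("pics/ov.png",cv2.resize(np.vstack([A,B]),None,fx=.8,fy=.8,interpolation=cv2.INTER_AREA))
E
python3 ov.py
```

```text
plate [0.5009 0.2514 0.0272] yaw 8.24
[[0.04, 0.15], [-0.43, 0.53], [-0.21, -0.12], [-0.83, 0.46], [1.19, -3.06], [-0.45, -0.28], [0.4, -0.08], [-0.29, 0.09], [0.57, -0.08]]
rack [ 0.4855 -0.2196  0.0048] yaw 0.98
[[-0.67, 0.13], [0.29, 0.12], [0.48, 0.22], [-1.17, -0.23], [1.32, -0.54], [-0.62, -0.51], [-0.9, 0.84], [-0.15, -0.57], [0.66, -0.44]]
```

View pics/ov.png

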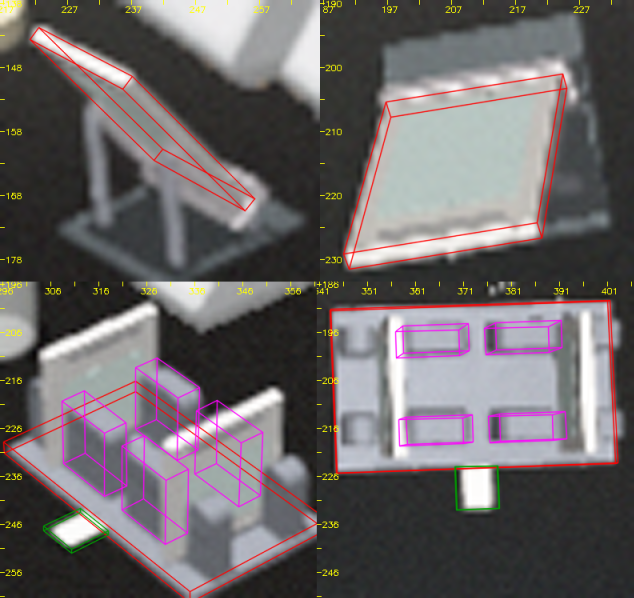

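The overlay fits the plate's top edge to within about 0.5 px. I modelled the tab's width wrongly: it is 18 mm in y, not 26. I'll fix that, add more rack points and refit.

```bash
python3 - <<'E'
s=open("fit.py").read()
s=s.replace('(-75,13,3)','(-75,9,3)').replace('(-75,-13,3)','(-75,-9,3)').replace('("top",(190,203),(-35,8,48)),]','("top",(190,203),(-35,8,48)),("top",(222,90),(19,-8,46)),("top",(226,203),(-35,-8,46)),("top",(367,25),(50,-86,8)),("side",(66,309),(-75,9,3)),("side",(91,331),(-75,-9,3))]')
s=s.replace('''return np.concatenate([proj(d[n],p[:3]+Rz(p[3])@(np.array(m)*.001))-S(q,6,so2 if n=="side" else to2) for n,q,m in ro])''','''return np.concatenate([proj(d[n],p[:3]+Rz(p[3])@(np.array(m)*.001))-S(q,6,so2 if n=="side" else to2) for n,q,m in ro]+[[p[2]/.004]*2])''')
s=s.replace('("side",(297,287),(-40,4,0)),','')
open("fit.py","w").write(s)
E
python3 fit.py
cat > plan.py <<'E'
from u import *
from scipy.spatial.transform import Rotation as Ro
P,Rk=pickle.load(open("fit.pkl","rb"))
a=np.radians(35);zp0=np.array([-np.sin(a),0,np.cos(a)]);yp0=np.array([-np.cos(a),0,-np.sin(a)])
zp=Rz(P[3])@zp0;yp=Rz(P[3])@yp0
def rpy(R): return Ro.from_matrix(R).as_euler("xyz",degrees=True)
def pose(origin,z,y,h,sgn=1):
    Z=-z;Y=sgn*y;X=np.cross(Y,Z);return origin+z*(h+.163),rpy(np.column_stack([X,Y,Z]))
E
python3 - <<'E'
from plan import *
from station import r
H=.108
for sg in(1,-1):
    for h in(H+.09,H,):
        p,o=pose(P[:3],zp,yp,h,sg);print(sg,h,p.round(3),o.round(1),r.inverse_kinematics(p,o))
    T=Rk[:3]*[1,1,0]+[0,0,.008]
    for dz in(.15,0):
        p,o=pose(T+[0,0,dz],np.array([0,0,1.]),Rz(Rk[3])@[0,1,0],H,sg);print("place",sg,p.round(3),o.round(1),r.inverse_kinematics(p,o))
E
```

```text
plate [0.5011 0.2514 0.0282] yaw 8.6
[[0.06, -0.08], [-0.4, 0.31], [-0.06, -0.4], [-0.67, 0.18], [-0.4, -0.27], [0.47, -0.07], [-0.24, -0.1], [0.64, -0.26]]
rack [ 0.4856 -0.2198  0.0033] yaw 0.86
[[-0.58, 0.06], [0.31, 0.01], [0.43, 0.24], [0.16, -0.34], [-0.08, -0.54], [-0.48, -0.1], [-0.88, 1.33], [-0.12, -0.59], [0.66, -0.48], [0.04, -0.72], [0.16, -0.64], [-0.12, -0.31], [-1.03, 0.56], [-1.2, 0.23], [0.82, 0.82]]
1 0.198 [0.296 0.22  0.324] [-145.     0.   -81.4] [  38.87038463  -48.23722181  122.7605909   -17.4151998    74.99856005
 -149.8091356 ]
1 0.108 [0.347 0.228 0.25 ] [-145.     0.   -81.4] [  34.3544586   -39.02603098  125.19477178  -16.3058981    62.56585417
 -150.76414824]
place 1 [ 0.486 -0.22   0.429] [-180.     0.  -179.1] [-2.80123435e+01 -4.74297627e+00  7.80285130e+01 -2.54444375e-14
  1.06714463e+02 -1.18868936e+02]
place 1 [ 0.486 -0.22   0.279] [-180.     0.  -179.1] [-2.80123435e+01 -4.44371258e+00  9.29528018e+01 -2.54444375e-14
  9.14909108e+01 -1.18868936e+02]
-1 0.198 [0.296 0.22  0.324] [145.    0.   98.6] [ 38.87038463 -48.23722181 122.7605909  -17.4151998   74.99856005
  30.1908644 ]
-1 0.108 [0.347 0.228 0.25 ] [145.    0.   98.6] [ 34.3544586  -39.02603098 125.19477178 -16.3058981   62.56585417
  29.23585176]
place -1 [ 0.486 -0.22   0.429] [180.    0.    0.9] [-2.80123435e+01 -4.74297627e+00  7.80285130e+01 -2.54444375e-14
  1.06714463e+02  6.11310638e+01]
place -1 [ 0.486 -0.22   0.279] [180.    0.    0.9] [-2.80123435e+01 -4.44371258e+00  9.29528018e+01 -2.54444375e-14
  9.14909108e+01  6.11310638e+01]
```

Run:
```python
from plan import *
from station import r
p,o=pose(P[:3],zp,yp,.170,-1);r.reach(p,o)
print(r.sense()["clock"],r.sense()["contact_force"])
p,o=pose(P[:3],zp,yp,.108,-1);r.servo_line(p,speed=.08)
s=r.sense();print(s["clock"],s["contact_force"],s["tcp_pos"]-p,s["orientation"]-o)
d={n:r.snapshot(n) for n in("side","top")};pickle.dump(d,open("s1.pkl","wb"))
cv2.imwrite("pics/grasp.png",np.hstack([zoom(d["side"],205,108,56,80,7),zoom(d["top"],180,190,56,80,7)]))
```

```text
1.45 [0.18163015 0.90505183 0.38091321]
2.375 [-0.16167639  0.08073602  0.21080417] [3.55980998e-05 8.87327462e-05 4.72965440e-04] [-0.03184118 -0.01462926  0.00508834]
```

View pics/grasp.png

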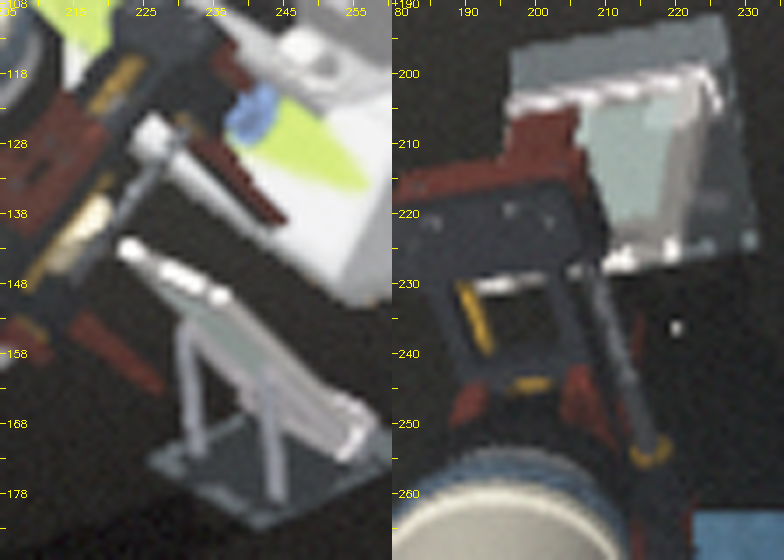

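The side view shows the upper red fingertip at about (245,140) and the lower at (226,163), straddling the plate. In the top view the upper fingertip is at about (196–206, 205). I'll compare these with the predicted projections.

Run:
```python
from plan import *
d=pickle.load(open("s1.pkl","rb"))
xp=np.cross(yp,zp)
for n in("side","top"):
    for nm,s in(("upper",-1),("lower",1)):
        print(n,nm,[proj(d[n],P[:3]+zp*.089+yp*s*y+xp*w).round(1).tolist() for y in(.044,.0575) for w in(-.01,.01)])
    print(n,"topmid",proj(d[n],P[:3]+zp*.12).round(1))
```

```text
side upper [[244.1, 141.9], [240.4, 140.1], [246.5, 138.8], [242.8, 137.0]]
side lower [[228.1, 162.9], [224.5, 160.9], [225.6, 166.1], [222.0, 164.1]]
side topmid [229.1 146.3]
top upper [[206.5, 207.2], [199.0, 208.4], [205.2, 202.9], [197.6, 204.1]]
top lower [[215.0, 233.8], [207.8, 235.1], [216.3, 237.7], [209.1, 239.0]]
top topmid [205.8 227.9]
```

Both tips match the predictions to within about 1 px, so I'll grip, lift and carry.

Run:
```python
from plan import *
from station import r
H=.108
r.grab(25);s=r.sense();print(s["clock"],s["opening"],s["gripper_force"],s["contact_force"])
p,o=pose(P[:3],zp,yp,H+.03,-1);r.servo_line(p,speed=.06)
for z in(.42,.40,.38,.36):
    try: r.servo_line([p[0],p[1],z],speed=.12);break
    except r.IKError: print("no",z)
s=r.sense();print(s["clock"],s["opening"],s["gripper_force"],s["contact_force"],s["tcp_pos"])
T=Rk[:3]*[1,1,0]+[0,0,.008]
p,o=pose(T+[0,0,.15],np.array([0,0,1.]),Rz(Rk[3])@[0,1,0],H,-1);r.reach(p,o)
r.servo_line(p-[0,0,.05],speed=.1)
r.wait(.3);s=r.sense();print(s["clock"],s["opening"],s["contact_force"],s["tcp_pos"]-p,s["orientation"])
d={n:r.snapshot(n) for n in("side","top")};pickle.dump(d,open("s2.pkl","wb"))
from ov import box
p=s["tcp_pos"];L=box(p-[0,0,.271],Rz(Rk[3]),(-40,-4,0),(40,4,120),(0,0,255))
cv2.imwrite("pics/above.png",np.hstack([zoom(d["side"],290,150,66,95,6,L),zoom(d["top"],341,170,66,95,6)]))
```

```text
3.675 0.007830894765222073 24.999628365039825 [-0.96665321 -0.34831006  0.21143237]
5.6833 0.007783954849122364 24.999403953552246 [ 0.07255438 -0.03127786 -2.67491621] [0.33042371 0.22561348 0.41896376]
8.3333 0.007679223508987144 [ 0.43006204 -0.40170879  0.12808035] [ 3.53149797e-05 -5.35513333e-05 -4.93277085e-02] [ 1.79969774e+02 -5.45249191e-02  8.54187343e-01]
plate [0.5011 0.2514 0.0282] yaw 8.6
[[0.06, -0.08], [-0.4, 0.31], [-0.06, -0.4], [-0.67, 0.18], [-0.4, -0.27], [0.47, -0.07], [-0.24, -0.1], [0.64, -0.26]]
rack [ 0.4856 -0.2198  0.0033] yaw 0.86
[[-0.58, 0.06], [0.31, 0.01], [0.43, 0.24], [0.16, -0.34], [-0.08, -0.54], [-0.48, -0.1], [-0.88, 1.33], [-0.12, -0.59], [0.66, -0.48], [0.04, -0.72], [0.16, -0.64], [-0.12, -0.31], [-1.03, 0.56], [-1.2, 0.23], [0.82, 0.82]]
```

View pics/above.png

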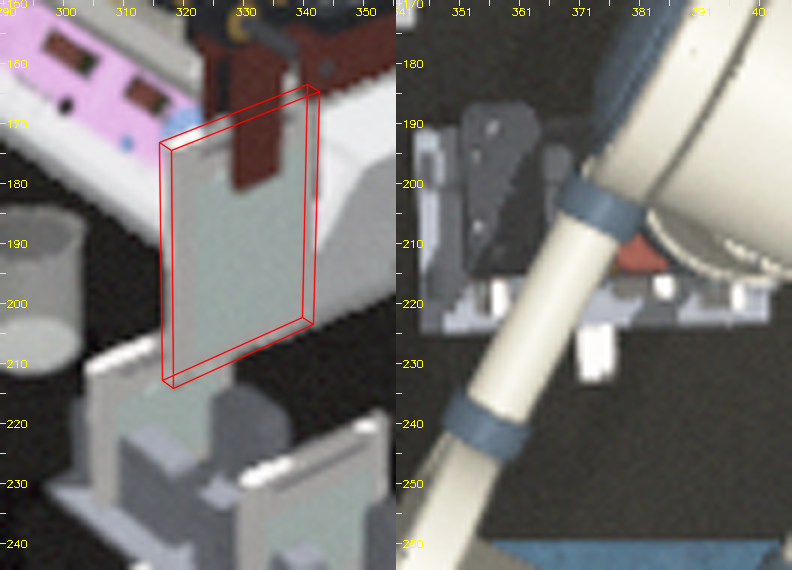

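The plate is held upright over the middle slot, and the predicted box matches it to within about 0.5 px in the side view. In the top view the near end of its top edge shows at about (385.5,218). I'll check that end against the prediction, then lower in guarded steps.

Run:
```python
from plan import *
from station import r
d=pickle.load(open("s2.pkl","rb"));s=r.sense();p=s["tcp_pos"].copy();b=p-[0,0,.271]
print("pred near end",[proj(d["top"],b+Rz(Rk[3])@[-.04,y,.12]).round(1).tolist() for y in(.004,-.004)])
f0=s["contact_force"].copy()
tz=lambda zb: [p[0],p[1],zb+.271]
stop=False
for zb,sp in((.058,.1),*((z,.05) for z in np.arange(.05,.017,-.006))):
    r.servo_line(tz(zb),speed=sp);f=r.sense()["contact_force"]-f0
    print(round(zb,3),f.round(1))
    if np.abs(f).max()>6: stop=True;break
```

```text
pred near end [[384.4, 219.2], [387.7, 219.1]]
0.058 [-0.2  1.   0.1]
0.05 [-0.1  0.8  0.4]
0.044 [-0.7  1.   0.1]
0.038 [ 0.4  1.  -0.3]
0.032 [ 0.6  0.6 -0.5]
0.026 [ 0.4  0.9 -1.1]
0.02 [-0.2 -0.4  0.4]
```

Run:
```python
from plan import *
from station import r
s=r.sense();p=s["tcp_pos"].copy();p[2]=.02+.271
r.wait(.3);f0=np.mean([(r.wait(.02),r.sense()["contact_force"])[1] for _ in range(10)],0)
print("f0",f0)
for zb in np.arange(.018,.002,-.001):
    r.servo_line([p[0],p[1],zb+.271],speed=.02);r.wait(.1)
    f=np.mean([(r.wait(.02),r.sense()["contact_force"])[1] for _ in range(5)],0)-f0
    print(round(zb,4),f.round(2))
    if np.abs(f).max()>4: break
s=r.sense();print(s["clock"],s["tcp_pos"],s["orientation"])
d={n:r.snapshot(n) for n in("side","top")};pickle.dump(d,open("s3.pkl","wb"))
from ov import box
T=Rk[:3]*[1,1,0]
L=box(T+[0,0,.008],Rz(Rk[3]),(-40,-4,0),(40,4,120),(0,0,255))
cv2.imwrite("pics/low.png",np.hstack([zoom(d["side"],292,170,66,95,6,L),zoom(d["top"],341,170,66,95,6,L)]))
```

```text
f0 [ 0.13455994  0.06385149 -1.31514447]
0.018 [-0.14  0.   -0.13]
0.017 [-0.12  0.2   0.11]
0.016 [-0.39 -0.2   0.16]
0.015 [-0.46  0.31 -0.1 ]
0.014 [-0.15  0.3  -0.09]
0.013 [-0.11  0.17 -0.05]
0.012 [-0.63  0.03 -0.14]
0.011 [-0.19  0.06  0.34]
0.01 [-0.05 -0.27  0.06]
0.009 [ 0.21 -0.18  1.09]
0.008 [-0.57  0.32  6.81]
15.9583 [ 0.4856134  -0.21982084  0.28013037] [ 1.79967860e+02 -6.74440173e-02  8.62229250e-01]
plate [0.5011 0.2514 0.0282] yaw 8.6
[[0.06, -0.08], [-0.4, 0.31], [-0.06, -0.4], [-0.67, 0.18], [-0.4, -0.27], [0.47, -0.07], [-0.24, -0.1], [0.64, -0.26]]
rack [ 0.4856 -0.2198  0.0033] yaw 0.86
[[-0.58, 0.06], [0.31, 0.01], [0.43, 0.24], [0.16, -0.34], [-0.08, -0.54], [-0.48, -0.1], [-0.88, 1.33], [-0.12, -0.59], [0.66, -0.48], [0.04, -0.72], [0.16, -0.64], [-0.12, -0.31], [-1.03, 0.56], [-1.2, 0.23], [0.82, 0.82]]
```

View pics/low.png

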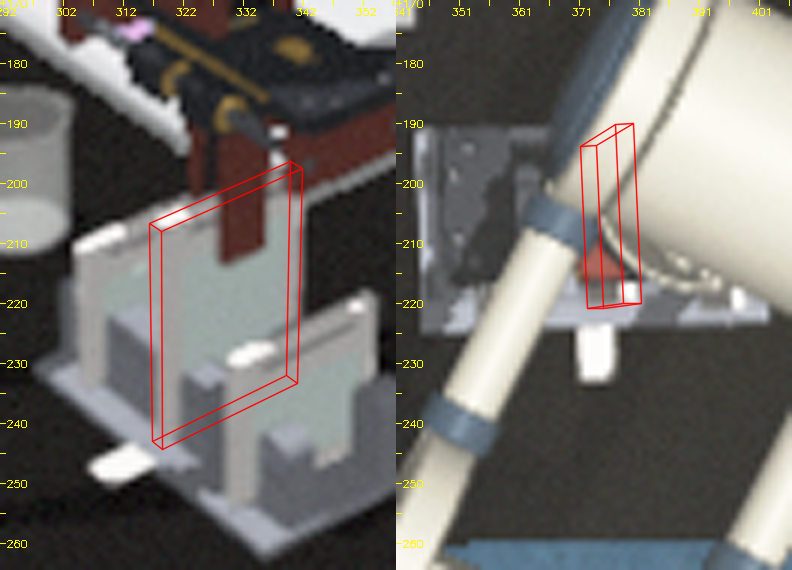

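Contact came at 0.008 m with 6.8 N, which is the slot floor. The side view shows the plate standing in the middle slot at (318–343, 202–244). It sits about 0.7 px to the right of the model, as the rack's own points do. I'll ease the preload, release, retreat and check.

Run:
```python
from plan import *
from station import r
p=r.sense()["tcp_pos"].copy()
r.servo_line([p[0],p[1],.0086+.271],speed=.01);r.wait(.3);s=r.sense();print(s["contact_force"],s["tcp_pos"][2])
r.let_go();r.wait(.3);s=r.sense();print(s["clock"],s["opening"],s["contact_force"])
r.servo_line([p[0],p[1],.41],speed=.08)
q=r.sense()["joints"].copy();q[0]=45;q[1]-=5;r.move_joints(q);r.wait(.5)
s=r.sense();print(s["clock"],s["contact_force"],s["tcp_pos"])
d={n:r.snapshot(n) for n in("side","top")};pickle.dump(d,open("s4.pkl","wb"))
d0=pickle.load(open("s0.pkl","rb"))
for n,x,y,w,h in(("side",281,184,21,30),("top",298,192,22,22),("side",388,233,28,46),("top",440,172,28,24)):
    print(n,np.abs(d[n]["frame"][y:y+h,x:x+w].astype(int)-d0[n]["frame"][y:y+h,x:x+w]).mean().round(2))
cv2.imwrite("pics/final.png",np.hstack([zoom(d["side"],280,180,66,80,6),zoom(d["top"],341,170,66,80,6)]))
```

```text
[-0.69320255  1.2686764   5.38933313] 0.2801302664216698
18.1833 0.08757175471424095 [ 0.51405426  0.03170792 -0.11671464]
22.7167 [ 0.40813542 -0.26155583  0.39954962] [0.33521696 0.38315961 0.45478729]
side 2.66
top 2.59
side 3.39
top 3.12
```

View pics/final.png

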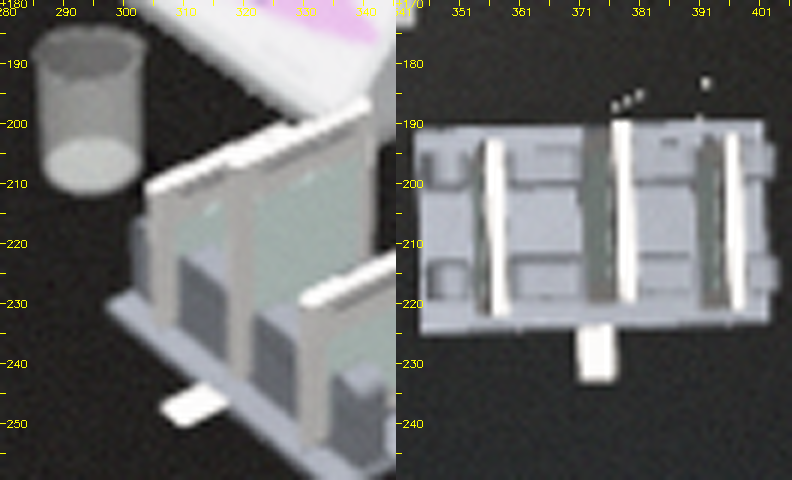

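The tall plate stands upright in the middle slot: in the top view its top edge is at columns 376–380, rows 190–220. The short plates, beaker and bottle show no change from the first images.

```bash
python3 -c "
from station import r
print(r.hand_in())"
```

```text
the job is handed in; nothing more can be done
None
```

The tall cassette now stands upright in the rack's middle slot, centred to within about 1–2 mm by my camera measurements; it was lowered to floor contact before release, nothing else was visibly disturbed, and the job was handed in at about 23 s.

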